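# Fit the guide plate of a goldsmith's die set over its rod

## Task

Pick up the drilled aluminium guide plate by its blue arched handle, lower it squarely over the tall steel guide rod of the die set, and push it gently, without forcing, so that it slides the tight red collar down until plate and collar are fully home. Leave the plate level with its long edges in line with those of the die block, let go of it, and leave the other things on the bench where they are.

Things in the scene. Friction and masses are not known exactly. Their poses are not given: they have to be found in the camera images.
- die: Die set, fixed to the bench: dark steel block 130 (its x) x 100 (its y) x 28 mm high; origin at the centre of its underside, z up. On it a steel disc (72 mm wide, 3 mm) and a brass disc (54 mm wide, 3 mm) carry the upright guide rod. Plate and die set (block, rod, collar) must never press on each other with more than 40 N.
- socket (a point): Centre of the block's top face, 28 mm above the bench. The rigid, vertical guide rod stands near it: 14 mm thick, straight up to 135 mm above the bench, then tapering to a flat 9 mm wide tip at 141 mm. The rod is locked in an adjustable clamp: its axis is up to 6 mm in the die's x and up to 6 mm in its y from this point; that offset is not reported and must be seen or felt.
- collar (a joint): Height (m) of the red collar above its lowest position, on a brass stop nut; starts 0.018 to 0.034. Rubber-lined ring on the rod, 40 mm wide, 12 mm high. The nut's setting is not reported: with the collar at 0 its top is 54 to 64 mm above the bench, a rigid stop to be felt. The collar stays where left; takes about 10 N to slide, more than the plate weighs, so it must be pushed.
- plate: Guide plate, loose, 0.45 kg give or take 20 per cent: aluminium, 110 (its x) x 70 (its y) x 20 mm thick, a vertical through hole of 15.6 mm diameter at its centre. Two blue uprights at its short ends carry a blue handle bar above the hole. Origin: centre of the underside, z up. Fully home, its underside rests on the collar and the collar on its nut.
- handle (a point): Middle of the plate's handle bar, 125 mm above the plate's underside. The bar runs along the plate's x, is 12 mm wide (along the plate's y) and 16 mm high, with 90 mm free between the uprights and 97 mm clear height below it. The plate may be pushed by the bar. When home, the rod's tip is at least 30 mm below the bar.
- bore (a point): Centre of the hole at the plate's underside (same point as the plate's origin).
- pot: Bystander: small open brass pot, 34 mm wide, 22 mm high; origin at the centre of its underside.
- graver: Bystander: graver with wooden handle, lying, 155 mm long, 24 mm high; origin near its middle.
- chaser: Bystander: small hammer lying on the bench; origin at its underside.
- pinvise: Bystander: pin vise with a round wooden knob (38 mm), lying, about 110 mm long; origin under the knob.
- jar: Bystander: jar 52 mm wide, 60 mm high; origin at the centre of its underside.
- elephant: Bystander: brass elephant figure about 60 mm long, 44 mm high; origin under its middle.
- steelblock: Bystander: steel bench block 70 x 70 x 22 mm; origin at the centre of its underside.
Things that resemble listed ones, but are neither listed nor needed, are in the scene too. Leave any green look-alike of the plate alone. What is shaped like the die but pink is not meant.

How it is judged:
On the way, in this order (a step that is already met when the one before it is completed fails the run):
1. the plate is lifted clear of the bench by its handle (z of plate in the frame of die above 0.06 m and contact force between the fingers and plate above 1 N), for 0.2 s.
2. the plate is level and threaded on the rod, the collar still well up (horizontal distance between bore and socket below 0.012 m and z of plate in the frame of die below 0.122 m and angle between plate's own z axis and vertical below 0.08 rad and value of joint collar above 0.01 m), for 0.1 s.
At the end, for the whole second after the job is handed in: Collar within 3 mm of its lowest position; the plate on the rod (hole within 12 mm of the socket point), resting on the die set with over 1.5 N, underside 50 to 68 mm above the bench, level within 0.04 rad, long edges within 0.14 rad (8 degrees) of the block's, at rest and released (value of joint collar below 0.003 m and z of plate in the frame of die between 0.05 and 0.068 m and contact force between plate and die above 1.5 N and horizontal distance between bore and socket below 0.012 m and angle between plate's own z axis and vertical below 0.04 rad and angle between the x axis of plate and the x axis of die, either way round below 0.14 rad and linear speed of plate below 0.02 m/s); the robot touches nothing.
It fails at once if plate and die set (block, rod, collar) press on each other with more than 40 N (contact force between plate and die above 40 N).
It fails at once if another thing on the bench is moved by more than 3 cm (distance of any of pot, graver, chaser, pinvise, jar, elephant, steelblock from where it was at the start of the episode above 0.03 m).
It also fails if it takes over 61 s, if anything falls off the work surface, if the arm or the gripper's body presses on something with over 40 N, if the wrist force passes 120 N, or if a joint passes its speed limit or range.

## Robot

A 6-joint arm with a two-finger parallel gripper is mounted at the origin on the work surface. World frame = base frame: x ahead of the robot, y to its left, z up, the work surface at z = 0. Lengths are in m, angles in rad, forces in N, time in s.
With the tool pointing down it reaches from about 0.35 to 0.775 m from the base axis. Payload 5.5 kg.
Tool frame: the origin (TCP) lies at the very end of the fingers, on their centre line; the grasp point (between the pads) lies 19 mm behind it; z points along the fingers, y is the line along which they close (so a half turn about z gives the same grasp; the last joint's range is limited). The gripper opens to 85 mm and grips with 20 to 120 N. Pads are 22 mm wide; open, the fingers measure 114 mm over their backs; the gripper's body (76 mm by 85 mm) begins 54 mm behind the grasp point. The pads swing forward as they close: fully open they stand 13 mm farther back than shut.
Start: joints at [1.062, 0.313, 0.046, 1.304, 0, 1.431], TCP at [0.207, 0.536, 0.231] pointing down, gripper open.
Joint ranges: [-2.76, 2.76], [-0.86, 1.69], [-1.03, 1.26], [-2.2, 2.34], [-1.47, 1.5], [-3.14, 3.14]. Speed limits (rad/s): [2.57, 2.57, 3.14, 3.14, 3.14, 3.14].

## Interface

Orientations are given as a unit quaternion [w, x, y, z].
In Python, from workcell import env, imaging, ticket gives the robot as it stands. The module is installed in compiled form; this text tells all that it offers.
- The arm moves only by the tool apply_moves, never from a script. Its argument "rows" is a list of rows, each an object with "xyz": the shift along the tool's x, y, z in mm, a list of three; "turn": the turn, a rotation vector about the tool's x, y, z in rad, a list of three; "grip": the opening, from 0 (shut) to 1 (fully open). A call has 1 to 12 rows; each row is the pose to reach, as a shift and turn from the pose commanded when the call began, along the tool's axes at that moment; what a row does not reach only later rows make up. A row lasts 1/12 s, in which the tool goes at most 41.7 mm and 7.16 degrees, less where a joint would pass 70% of its speed; a pose out of reach is approached as far as the arm can. A call with a gripper value outside its range is refused whole. The fingers move at their own pace and stop on an object; "force" is the grip in N (left out, the last holds). Time passes only in rows, so rows that repeat a pose let the fingers close. It gives the time, the measured TCP pose, the force, the opening and the grip force at its end, in the units of the state.
- env.get_state(): the state, without advancing time (a new reading comes with each control period).
- imaging.read_camera(name): name is "side" or "top"; returns a dict with "color" (400x640x3 uint8, blue, green, red), "z_map" (400x640 float32, m along the optical axis (not along the pixel's ray), 0 where there is no reading), "camera_matrix" (3x3 intrinsics, pixels), "k1" (the pictures are not rectified: a ray, as slopes to the right and down, at radius r is drawn at 1 + k1 r^2 times it, then the intrinsics apply), "view" (4x4, takes a point from world to camera coordinates). Camera axes: x right, y down, z forward; pixel columns grow to the right and rows downward; lengths in m; the calibration is good to about 2 mm. A picture is of the moment at which its call begins.
- ticket.hand_in(): hands the job in; it is judged then, once.
The state is a dict: "clock": time; "joint_pos": joint angles; "qvel": joint speeds; "tau": joint torques, N m; "tcp_pos": TCP position; "orientation": TCP orientation; "wrist_force": force on the tool from outside, world axes, zero at the start; "ft_torque": the same for the moment, N m; "finger_gap": finger opening in m; "grip_force": force on a finger pad.
Only numpy, scipy, OpenCV 4.12 (cv2) and the standard library are available. Lean on these libraries where they do the work, as an engineer would, in place of code of your own. Each camera call takes 0.05 s, during which the arm holds its last target. There are 200 camera calls.

## Working session

There is one attempt and no reset: what is moved stays moved. The work goes in short steps, Python scripts to look and compute and a tool call to move; the robot and the scene stay as the last step left them, time stands still between calls to the robot, and variables do not carry over. Pictures are saved under pics/ and viewed, at most 10 in all, crops included, and the job is handed in when it is done.

Besides the shell and the picture viewer there is one more tool, called after "Request:" as a command line: name --argument value ..., lists and objects as JSON in quotes. apply_moves: Moves the arm, as the interface text tells. Its arguments: {"type":"object","properties":{"rows":{"type":"array"},"force":{"type":"number"}},"required":["rows"]}

```bash
mkdir -p pics; cat > h.py <<'E'
import numpy as np,cv2,pickle
from workcell import env,imaging,ticket
def grab(n):
    d=imaging.read_camera(n); pickle.dump(d,open(f'{n}.pkl','wb')); return d
def load(n): return pickle.load(open(f'{n}.pkl','rb'))
def world(d):
    K=np.array(d['camera_matrix']);V=np.array(d['view']);h,w=d['z_map'].shape
    u,v=np.meshgrid(np.arange(w),np.arange(h))
    p=np.stack([u,v],-1).reshape(-1,1,2).astype(np.float64)
    s=slopes(d,p.reshape(-1,2))
    z=d['z_map'].reshape(-1,1); c=np.hstack([s*z,z])
    return ((c-V[:3,3])@V[:3,:3]).reshape(h,w,3)
def slopes(d,p):
    K=np.array(d['camera_matrix']);k=d['k1']
    q=(np.asarray(p,float)-[K[0,2],K[1,2]])/[K[0,0],K[1,1]]
    s=q.copy()
    for _ in range(20): s=q/(1+k*(s**2).sum(1,keepdims=True))
    return s
def atz(d,p,z):
    "world points on plane z for pixels p"
    V=np.array(d['view']);R=V[:3,:3];c=-R.T@V[:3,3]
    s=slopes(d,np.atleast_2d(p)); r=np.hstack([s,np.ones((len(s),1))])@R
    return c+r*((z-c[2])/r[:,2])[:,None]
def proj(d,P):
    V=np.array(d['view']);K=np.array(d['camera_matrix']);c=np.atleast_2d(P)@V[:3,:3].T+V[:3,3]
    s=c[:,:2]/c[:,2:];s=s*(1+d['k1']*(s**2).sum(1,keepdims=True))
    return s*[K[0,0],K[1,1]]+[K[0,2],K[1,2]]
E
python3 - <<'E'
from h import *
for n in('top','side'):
    d=grab(n);cv2.imwrite(f'pics/{n}0.png',d['color']);V=np.array(d['view']);print(n,-V[:3,:3].T@V[:3,3],V[:3,:3].round(2).tolist(),d['camera_matrix'],d['k1'])
print(env.get_state())
E
```

```text
top [0.49802604 0.00620164 0.97413294] [[0.01, -1.0, 0.01], [-1.0, -0.02, -0.07], [0.07, -0.01, -1.0]] [[365.93974      0.         314.72194876]
 [  0.         365.93974    197.7441556 ]
 [  0.           0.           1.        ]] 0.028765951695102005
side [0.39073683 0.78766593 0.934141  ] [[-0.98, -0.2, -0.02], [-0.13, 0.7, -0.7], [0.15, -0.68, -0.72]] [[439.70064906   0.         315.20991714]
 [  0.         439.70064906 198.15907847]
 [  0.           0.           1.        ]] -0.12055272663315614
{'clock': 0.1, 'joint_pos': array([ 1.06239914e+00,  3.13936435e-01,  4.51024866e-02,  1.30361399e+00,
       -3.43961592e-05,  1.43122783e+00]), 'qvel': array([ 0.0002011 , -0.00198399,  0.00323482,  0.00047282, -0.0001882 ,
        0.0001827 ]), 'tau': array([ 2.32131133e-03, -4.81728244e+01,  2.99242419e+01,  1.27469216e-02,
       -1.58956382e-04,  2.11590327e-05]), 'tcp_pos': array([0.2070776 , 0.53592691, 0.23049576]), 'orientation': array([-2.46588395e-04,  1.83370763e-01,  9.83043479e-01, -7.88320661e-04]), 'wrist_force': array([-0.86960553,  0.34161889,  0.02349328]), 'ft_torque': array([ 0.02074621, -0.03102816,  0.00723527]), 'grip_force': 0.0, 'finger_gap': 0.08554276642256844}
```

View pics/top0.png

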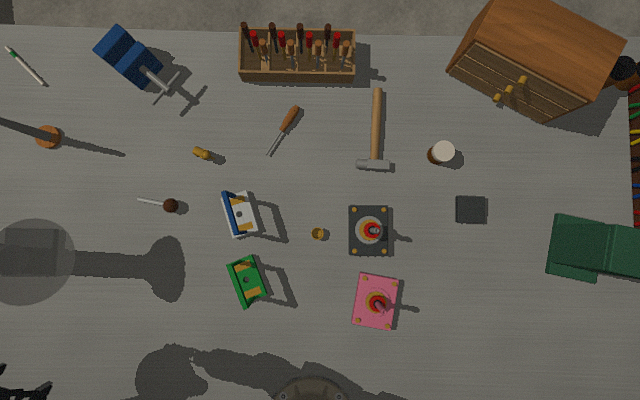

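View pics/side0.png

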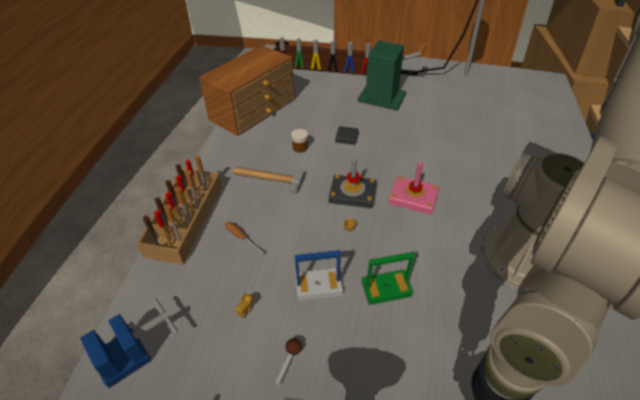

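```bash
python3 - <<'E'
from h import *
d=load('top');s=load('side')
R=lambda d,x,y,w,h,f:cv2.resize(d['color'][y:y+h,x:x+w],None,fx=f,fy=f,interpolation=cv2.INTER_CUBIC)
a=np.hstack([R(d,215,185,50,60,7),R(d,342,198,60,60,7)])
b=np.hstack([R(s,288,243,65,60,6),R(s,325,150,65,60,6)])
b=np.pad(b,((0,0),(0,0),(0,0)))
cv2.imwrite('pics/ta.png',a);cv2.imwrite('pics/sa.png',b)
# depth / colour measures
for n,dd in(('top',d),('side',s)):
    W=world(dd);c=dd['color'].astype(int);B,G,Rr=c[...,0],c[...,1],c[...,2]
    blue=(B>1.6*Rr)&(B>60)&(B>1.25*G)
    m=blue&(np.abs(W[...,0]-.45)<.12)&(np.abs(W[...,1]-.2)<.1)
    P=W[m];print(n,'blue',len(P),np.percentile(P,[2,50,98],axis=0).round(3).tolist())
    hi=P[P[:,2]>.11];xy=hi[:,:2];u,sv,vt=np.linalg.svd(xy-xy.mean(0));print('bar',len(hi),hi.mean(0),np.ptp((xy-xy.mean(0))@vt[0]),np.ptp((xy-xy.mean(0))@vt[1]),vt[0])
    red=(Rr>2*G)&(Rr>100)&(B<.6*Rr)
    m=red&(np.abs(W[...,0]-.4)<.15)&(np.abs(W[...,1]+.15)<.06)
    P=W[m];print('red',len(P),np.percentile(P,[2,50,98],axis=0).round(3).tolist() if len(P) else '')
E
```

```text
top blue 200 [[0.476, 0.177, 0.13], [0.521, 0.193, 0.133], [0.569, 0.211, 0.135]]
bar 200 [0.52147187 0.19306042 0.13259606] 0.1022034429462086 0.010657514102842332 [-0.9466747  -0.32219096]
red 243 [[0.29, -0.179, 0.027], [0.351, -0.148, 0.07], [0.504, -0.122, 0.097]]
side blue 385 [[0.471, 0.18, 0.037], [0.518, 0.198, 0.129], [0.567, 0.218, 0.134]]
bar 297 [0.51955361 0.19872437 0.12890179] 0.10322917213425314 0.014436547988509033 [0.94895284 0.315418  ]
red 325 [[0.255, -0.201, 0.014], [0.314, -0.144, 0.051], [0.501, -0.101, 0.079]]
```

View pics/ta.png

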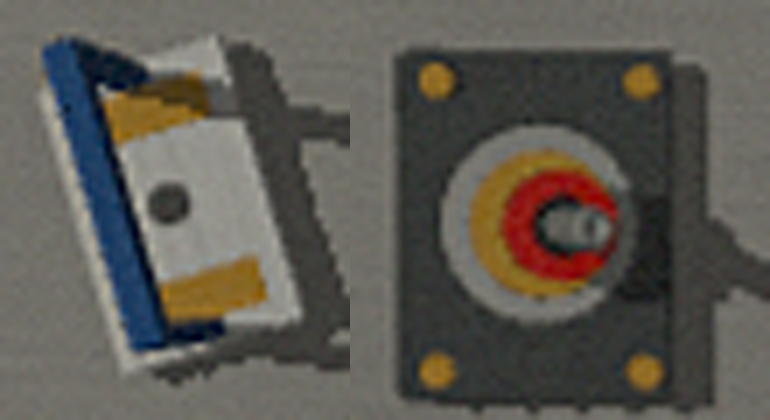

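View pics/sa.png

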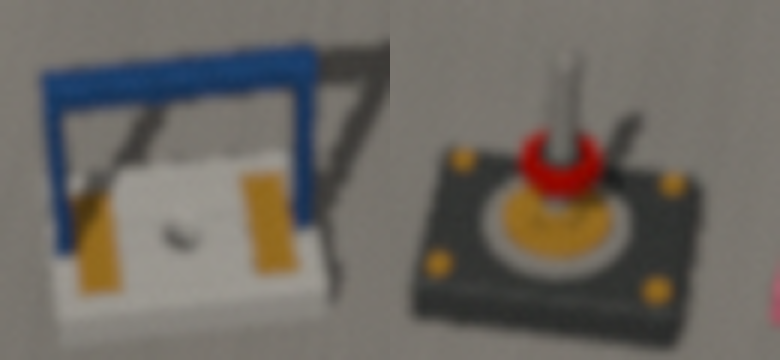

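```bash
python3 - <<'E'
from h import *
d=load('top');s=load('side')
f=lambda p,x,y,k:(np.array(p,float)+.5)/k-.5+[x,y]
T=lambda p:f(p,215,185,7)
D=lambda p:f(np.array(p,float)-[350,0],342,198,7)
SP=lambda p:f(p,288,243,6)
SD=lambda p:f(np.array(p,float)-[390,0],325,150,6)
print('hole top',atz(d,T([[170,203]]),.02),'side',atz(s,SP([[182,234]]),.02))
print('bar ends top',atz(d,T([[62,45],[150,345]]),.133).round(4))
print('plate corners top face',atz(d,T([[215,40],[300,318],[125,368]]),.02).round(4))
print('plate side bottomedge',atz(s,SP([[60,322],[322,295]]),.02).round(4))
print('bar ends side (top edge)',atz(s,SP([[45,80],[312,53]]),.133).round(4))
st=atz(d,D([[437,82],[642,82],[645,372],[437,372]]),.029);print('studs',st.round(4),st.mean(0))
co=atz(d,D([[398,52],[670,52],[670,400],[398,400]]),.028);print('corn',co.round(4),co.mean(0))
st=atz(s,SD([[463,160],[673,184],[656,291],[438,264]]),.029);print('S studs',st.round(4),st.mean(0))
print('discs top',atz(d,D([[538,225]]),.031),'brass',atz(d,D([[540,222]]),.034))
print('tip',atz(d,D([[600,228]]),.141),atz(s,SD([[568,55]]),.141))
for n,dd in(('top',d),('side',s)):
    W=world(dd)
    p=D([[600,228]])[0] if n=='top' else SD([[568,58]])[0]
    u,v=p.round().astype(int);print(n,u,v);print(W[v-2:v+4,u-3:u+4].round(3).tolist() if 0 else W[v-2:v+3,u-2:u+3,2].round(3))
    # rod points above .105
    g=(np.abs(W[...,0]-.46)<.05)&(np.abs(W[...,1]+.15)<.05)&(W[...,2]>.1)&(W[...,2]<.15)
    print(W[g].mean(0) if g.any() else '', g.sum())
    c=dd['color'].astype(int)
    r=(c[...,2]>2*c[...,1])&(c[...,2]>100)&(c[...,0]<.6*c[...,2])&(np.abs(W[...,0]-.46)<.05)&(np.abs(W[...,1]+.14)<.05)
    print('red z',np.percentile(W[r],[5,50,95],axis=0).round(3).tolist())
    b=(np.abs(W[...,0]-.46)<.2)&(np.abs(W[...,1])<.05);print('bench z',np.median(W[b][:,2]))
E
```

```text
hole top [[0.52315889 0.19339447 0.02      ]] side [[0.520889   0.19620117 0.02      ]]
bar ends top [[0.5715 0.208  0.133 ]
 [0.4739 0.1763 0.133 ]]
plate corners top face [[0.5841 0.1785 0.02  ]
 [0.4813 0.1442 0.02  ]
 [0.4621 0.2081 0.02  ]]
plate side bottomedge [[0.5606 0.2466 0.02  ]
 [0.4598 0.2142 0.02  ]]
bar ends side (top edge) [[0.5691 0.2115 0.133 ]
 [0.4723 0.18   0.133 ]]
studs [[ 0.5383 -0.1049  0.029 ]
 [ 0.5394 -0.1807  0.029 ]
 [ 0.4332 -0.1818  0.029 ]
 [ 0.4321 -0.1056  0.029 ]] [ 0.48574543 -0.14323821  0.029     ]
corn [[ 0.5492 -0.0905  0.028 ]
 [ 0.5507 -0.1912  0.028 ]
 [ 0.4231 -0.1911  0.028 ]
 [ 0.4216 -0.0915  0.028 ]] [ 0.48617298 -0.14108678  0.028     ]
S studs [[ 0.5377 -0.1777  0.029 ]
 [ 0.4317 -0.1797  0.029 ]
 [ 0.4314 -0.1038  0.029 ]
 [ 0.5372 -0.1025  0.029 ]] [ 0.48449697 -0.140917    0.029     ]
discs top [[ 0.4862479  -0.14211125  0.031     ]] brass [[ 0.48738974 -0.14236846  0.034     ]]
tip [[ 0.48695264 -0.14492527  0.141     ]] [[ 0.48380554 -0.13721137  0.141     ]]
top 377 230
[[0.139 0.141 0.139 0.135 0.073]
 [0.134 0.137 0.137 0.135 0.079]
 [0.135 0.136 0.134 0.134 0.974]
 [0.135 0.136 0.137 0.134 0.074]
 [0.14  0.14  0.14  0.135 0.074]]
[ 0.48752946 -0.14088705  0.1301888 ] 43
red z [[0.469, -0.158, 0.072], [0.491, -0.139, 0.075], [0.503, -0.126, 0.078]]
bench z 5.882870814042512e-05
side 354 159
[[-0.002  0.    -0.001 -0.002  0.001]
 [-0.005 -0.002 -0.005 -0.001  0.138]
 [ 0.131  0.14   0.136  0.132  0.139]
 [ 0.136  0.137  0.137  0.139  0.138]
 [ 0.128  0.132  0.136  0.137  0.133]]
[ 0.48367745 -0.13695357  0.1213219 ] 57
red z [[0.469, -0.149, 0.066], [0.484, -0.13, 0.074], [0.501, -0.121, 0.077]]
bench z -0.000896055746337356
```

```bash
cat >> h.py <<'E'
from scipy.spatial.transform import Rotation as Ro
def rel(pos,xang):
    "mm shift & rotvec in tool axes to tcp pos, tool down, tool x at world angle xang (deg)"
    s=env.get_state();q=s['orientation'];R=Ro.from_quat([q[1],q[2],q[3],q[0]])
    a=np.radians(xang);x=np.array([np.cos(a),np.sin(a),0]);z=np.array([0,0,-1.]);y=np.cross(z,x)
    T=Ro.from_matrix(np.c_[x,y,z])
    print('shift',(R.inv().apply(np.array(pos)-s['tcp_pos'])*1000).round(1),'turn',(R.inv()*T).as_rotvec().round(3),'j',s['joint_pos'].round(2),'tcp',s['tcp_pos'].round(4),'F',s['wrist_force'].round(1),'t',s['clock'])
E
python3 -c "
from h import *
rel([.522,.1945,.2],198.5)"
```

```text
shift [-416.8 -204.9   30.8] turn [-0.002 -0.001 -0.692] j [ 1.06  0.31  0.05  1.3  -0.    1.43] tcp [0.2071 0.5359 0.2305] F [-0.9  0.3  0. ] t 0.1
```

Request:
apply_moves --rows '[{"xyz":[-417,-205,31],"turn":[0,0,-0.692],"grip":1},{"xyz":[-417,-205,31],"turn":[0,0,-0.692],"grip":1},{"xyz":[-417,-205,31],"turn":[0,0,-0.692],"grip":1},{"xyz":[-417,-205,31],"turn":[0,0,-0.692],"grip":1},{"xyz":[-417,-205,31],"turn":[0,0,-0.692],"grip":1},{"xyz":[-417,-205,31],"turn":[0,0,-0.692],"grip":1},{"xyz":[-417,-205,31],"turn":[0,0,-0.692],"grip":1},{"xyz":[-417,-205,31],"turn":[0,0,-0.692],"grip":1},{"xyz":[-417,-205,31],"turn":[0,0,-0.692],"grip":1},{"xyz":[-417,-205,31],"turn":[0,0,-0.692],"grip":1},{"xyz":[-417,-205,31],"turn":[0,0,-0.692],"grip":1},{"xyz":[-417,-205,31],"turn":[0,0,-0.692],"grip":1}]'

```text
clock: 1.1
tcp_pos: [0.5241, 0.192, 0.1996]
orientation: [-0.0, -0.16, 0.987, -0.0]
wrist_force: [0.7, 0.5, -0.4]
finger_gap: 0.0852
grip_force: 0.0
```

```bash
python3 -c "
from h import *
rel([.522,.1945,.106],198.5)"
```

```text
shift [ 1.2  3.1 93.6] turn [-0.001 -0.    -0.002] j [ 0.21  0.29 -0.06  1.22 -0.   -0.11] tcp [0.5241 0.192  0.1996] F [ 0.7  0.5 -0.4] t 1.1
```

Request:
apply_moves --rows '[{"xyz":[0,0,30],"turn":[0,0,0],"grip":1},{"xyz":[0,0,60],"turn":[0,0,0],"grip":1},{"xyz":[0,0,80],"turn":[0,0,0],"grip":1},{"xyz":[0,0,94],"turn":[0,0,0],"grip":1},{"xyz":[0,0,94],"turn":[0,0,0],"grip":1},{"xyz":[0,0,94],"turn":[0,0,0],"grip":1}]'

```text
clock: 1.6
tcp_pos: [0.5215, 0.1946, 0.1054]
orientation: [-0.001, -0.161, 0.987, -0.0]
wrist_force: [0.1, 0.5, -0.0]
finger_gap: 0.0853
grip_force: 0.0
```

```bash
python3 - <<'E'
from h import *
rel([.522,.1945,.106],198.5)
s=grab('side');t=grab('top')
cv2.imwrite('pics/g1.png',np.hstack([cv2.resize(s['color'][190:310,260:360],None,fx=4,fy=4,interpolation=2),cv2.resize(t['color'][160:280,180:280],None,fx=4,fy=4,interpolation=2)]))
E
```

```text
shift [-0.5 -0.2 -0.6] turn [ 0.    -0.003  0.   ] j [ 0.21  0.35 -0.22  1.    0.   -0.11] tcp [0.5215 0.1946 0.1054] F [ 0.1  0.5 -0. ] t 1.6
```

View pics/g1.png

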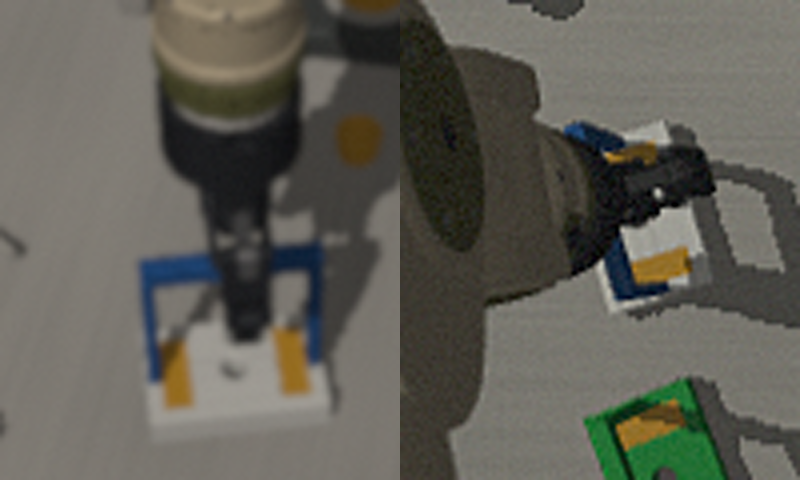

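The fingers straddle the blue bar near its middle (side crop: finger at about (243,320), bar from 140 to 325). I'll close on it and lift.

Request:
apply_moves --rows '[{"xyz":[0,0,0],"turn":[0,0,0],"grip":0},{"xyz":[0,0,0],"turn":[0,0,0],"grip":0},{"xyz":[0,0,0],"turn":[0,0,0],"grip":0},{"xyz":[0,0,0],"turn":[0,0,0],"grip":0},{"xyz":[0,0,0],"turn":[0,0,0],"grip":0},{"xyz":[0,0,0],"turn":[0,0,0],"grip":0},{"xyz":[0,0,0],"turn":[0,0,0],"grip":0},{"xyz":[0,0,0],"turn":[0,0,0],"grip":0},{"xyz":[0,0,0],"turn":[0,0,0],"grip":0},{"xyz":[0,0,0],"turn":[0,0,0],"grip":0}]' --force 80

```text
clock: 2.53
tcp_pos: [0.5228, 0.1946, 0.1066]
orientation: [0.0, -0.161, 0.987, -0.0]
wrist_force: [1.6, -2.3, 0.9]
finger_gap: 0.0107
grip_force: 78.8
```

Request:
apply_moves --rows '[{"xyz":[0,0,-20],"turn":[0,0,0],"grip":0},{"xyz":[0,0,-45],"turn":[0,0,0],"grip":0},{"xyz":[0,0,-75],"turn":[0,0,0],"grip":0},{"xyz":[0,0,-105],"turn":[0,0,0],"grip":0},{"xyz":[0,0,-135],"turn":[0,0,0],"grip":0},{"xyz":[0,0,-160],"turn":[0,0,0],"grip":0},{"xyz":[0,0,-170],"turn":[0,0,0],"grip":0},{"xyz":[0,0,-170],"turn":[0,0,0],"grip":0},{"xyz":[0,0,-170],"turn":[0,0,0],"grip":0},{"xyz":[0,0,-170],"turn":[0,0,0],"grip":0}]'

```text
clock: 3.37
tcp_pos: [0.5212, 0.1947, 0.2738]
orientation: [-0.002, -0.161, 0.987, 0.0]
wrist_force: [0.4, 1.1, -3.8]
finger_gap: 0.0106
grip_force: 78.7
```

```bash
python3 - <<'E'
from h import *
rel([.485,-.142,.276],180.7)
E
```

```text
shift [ 141.3 -307.7   -1.9] turn [ 0.    -0.004  0.311] j [ 0.21  0.27  0.09  1.4   0.   -0.11] tcp [0.5212 0.1947 0.2738] F [ 0.4  1.1 -3.8] t 3.3667
```

Request:
apply_moves --rows '[{"xyz":[12,-25,0],"turn":[0,0,0.03],"grip":0},{"xyz":[26,-57,0],"turn":[0,0,0.06],"grip":0},{"xyz":[41,-90,0],"turn":[0,0,0.1],"grip":0},{"xyz":[56,-123,0],"turn":[0,0,0.14],"grip":0},{"xyz":[71,-156,0],"turn":[0,0,0.18],"grip":0},{"xyz":[86,-189,0],"turn":[0,0,0.22],"grip":0},{"xyz":[101,-222,0],"turn":[0,0,0.26],"grip":0},{"xyz":[116,-252,0],"turn":[0,0,0.29],"grip":0},{"xyz":[129,-280,0],"turn":[0,0,0.311],"grip":0},{"xyz":[138,-300,0],"turn":[0,0,0.311],"grip":0},{"xyz":[141,-308,0],"turn":[0,0,0.311],"grip":0},{"xyz":[141,-308,0],"turn":[0,0,0.311],"grip":0}]'

```text
clock: 4.37
tcp_pos: [0.4855, -0.1436, 0.2741]
orientation: [-0.002, -0.004, 1.0, 0.001]
wrist_force: [0.1, 0.4, -5.2]
finger_gap: 0.0105
grip_force: 78.7
```

Request:
apply_moves --rows '[{"xyz":[0,0,0],"turn":[0,0,0],"grip":0},{"xyz":[0,0,0],"turn":[0,0,0],"grip":0},{"xyz":[0,0,0],"turn":[0,0,0],"grip":0}]'

```text
clock: 4.62
tcp_pos: [0.4864, -0.1406, 0.2759]
orientation: [-0.0, -0.007, 1.0, 0.0]
wrist_force: [0.3, 1.3, -4.2]
finger_gap: 0.0107
grip_force: 78.7
```

```bash
python3 - <<'E'
from h import *
rel([.485,-.142,.276],180.7)
s=grab('side');t=grab('top')
cv2.imwrite('pics/g2.png',np.hstack([cv2.resize(s['color'][95:215,310:410],None,fx=5,fy=5,interpolation=2),cv2.resize(t['color'][175:295,340:400],None,fx=5,fy=5,interpolation=2)]))
E
```

```text
shift [ 1.4 -1.4 -0.1] turn [ 0.001 -0.001  0.002] j [-0.44  0.17 -0.03  1.37  0.   -0.45] tcp [ 0.4864 -0.1406  0.2759] F [ 0.3  1.3 -4.2] t 4.6167
```

View pics/g2.png

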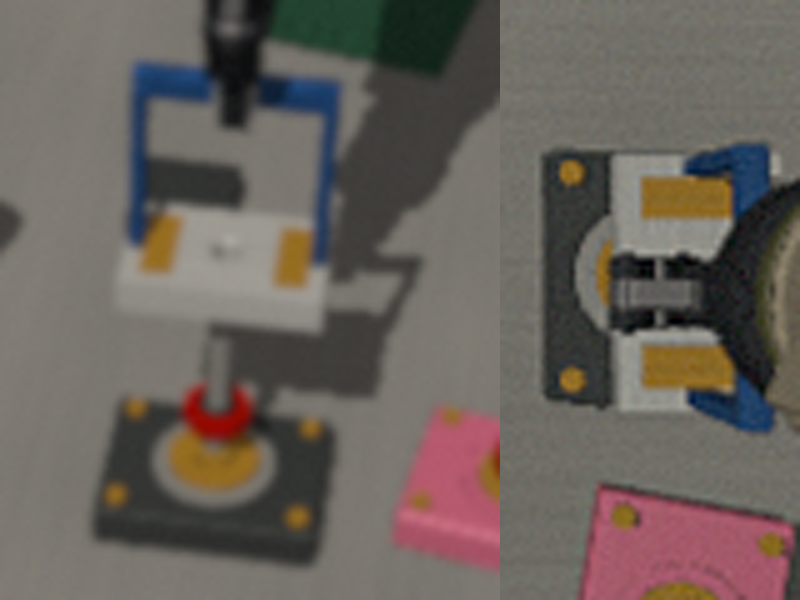

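```bash
python3 - <<'E'
from h import *
d=load('top');s=load('side')
f=lambda p,x,y,k:(np.array(p,float)+.5)/k-.5+[x,y]
S=lambda p:f(p,310,95,5)
T=lambda p:f(np.array(p,float)-[500,0],340,175,5)
print('S hole',atz(s,S([[226,248]]),.19),'strips',atz(s,S([[160,244],[294,258]]),.19).round(4),'front edge',atz(s,S([[118,304-22],[325,330-25]]),.19).round(4),'back',atz(s,S([[148,205],[328,222]]),.19).round(4))
print('S barends',atz(s,S([[136,65],[338,82]]),.303).round(4))
print('T edge corners',atz(d,T([[613,155],[613,411]]),.19).round(4))
print('T strips',atz(d,T([[643,198],[643,367]]),.19).round(4))
print('T barleftedge',atz(d,T([[740,145],[740,432]]),.303).round(4))
# new rod x in side (row just under plate)
g=cv2.cvtColor(s['color'],cv2.COLOR_BGR2GRAY)
s0=s['color']
for v in (163,166,169): print(v,g[v,345:364].tolist())
W=world(s)
E
```

```text
S hole [[ 0.48490711 -0.13989432  0.19      ]] strips [[ 0.5203 -0.1368  0.19  ]
 [ 0.448  -0.1382  0.19  ]] front edge [[ 0.5371 -0.101   0.19  ]
 [ 0.4275 -0.1024  0.19  ]] back [[ 0.5323 -0.1694  0.19  ]
 [ 0.4333 -0.1726  0.19  ]]
S barends [[ 0.5354 -0.1369  0.303 ]
 [ 0.4336 -0.1407  0.303 ]]
T edge corners [[ 0.5396 -0.1036  0.19  ]
 [ 0.4308 -0.104   0.19  ]]
T strips [[ 0.5213 -0.1165  0.19  ]
 [ 0.4495 -0.1167  0.19  ]]
T barleftedge [[ 0.538  -0.1344  0.303 ]
 [ 0.4336 -0.1343  0.303 ]]
163 [120, 118, 119, 119, 118, 110, 101, 98, 98, 96, 86, 74, 64, 62, 61, 62, 62, 62, 63]
166 [118, 120, 120, 120, 115, 103, 93, 100, 105, 101, 88, 72, 65, 63, 61, 63, 63, 63, 63]
169 [120, 121, 120, 119, 109, 96, 91, 100, 103, 99, 84, 69, 63, 62, 62, 64, 62, 62, 63]
```

```bash
python3 - <<'E'
from h import *
d=load('top');s=load('side')
t=cv2.imread('pics/top0.png');g=cv2.cvtColor(t,cv2.COLOR_BGR2GRAY)
print('top rows 224..237, cols 365..383');print(g[224:238,365:384])
h=cv2.cvtColor(cv2.imread('pics/side0.png'),cv2.COLOR_BGR2GRAY)
print('side rows 153..174 cols 346..362');print(h[153:174:1,346:363])
a=np.linspace(0,2*np.pi,73)
def model(dd,x,y):
    P=[np.c_[x+r*np.cos(a),y+r*np.sin(a),0*a+z] for r,z in((.0045,.141),(.007,.135),(.007,.1))]
    return [proj(dd,p) for p in P]
for n,dd in(('top',d),('side',s)):
  for x,y in((.485,-.142),(.487,-.145),(.484,-.138)):
    print(n,x,y,[(q.min(0).round(1).tolist(),q.max(0).round(1).tolist()) for q in model(dd,x,y)])
E
```

```text
top rows 224..237, cols 365..383
[[ 92  70  58  50  63  64  65  52  66  53  43  64  78  95  89 114  98  60
   48]
 [ 64  54  56  57  63  58  56  45  51  54  57  55  59  67  69  79  72  47
   49]
 [ 57  56  62  57  47  46  33  27  17  41  54  47  45  49  61  63  69  47
   39]
 [ 61  54  68  52  41  17  36  54  49  47  72  72  69  54  42  67  74  56
   40]
 [ 48  58  65  40  12  77  84  88  79  92  99  80  67  69  65  72  69  60
   40]
 [ 67  66  50  35  58  88  92  96  91 110  90  67 102  91  58  64  66  68
   43]
 [ 53  58  46  34  52  92  97  88  94 113  79  56 113 122  75  53  71  67
   43]
 [ 50  67  61  41  26  83  91  84  91 109  87  70 113 111  62  58  69  58
   35]
 [ 54  62  65  37  30  46  59  74  79  91  93  79  96  73  44  62  75  67
   36]
 [ 58  57  52  63  45  26  20  39  45  53  53  55  66  52  40  66  75  57
   39]
 [ 72  59  53  66  57  50  40  22  38  45  52  58  48  34  62  68  70  44
   38]
 [ 74  53  49  58  67  57  56  59  52  48  54  60  47  55  64  71  71  49
   26]
 [102  88  67  64  57  44  57  53  56  49  55  60  69  68  69  75  49  32
   35]
 [110 106 104 
[... 1615 characters left out ...]
4.0, 229.0], [378.0, 233.0]), ([372.5, 227.9], [378.6, 234.0]), ([370.0, 227.7], [375.9, 233.6])]
top 0.487 -0.145 [([375.3, 228.1], [379.3, 232.1]), ([373.8, 227.0], [379.9, 233.2]), ([371.3, 226.9], [377.1, 232.8])]
top 0.484 -0.138 [([372.3, 229.4], [376.2, 233.4]), ([370.7, 228.3], [376.8, 234.4]), ([368.3, 228.1], [374.2, 234.0])]
side 0.485 -0.142 [([352.4, 156.5], [355.7, 158.6]), ([351.4, 157.6], [356.5, 160.9]), ([350.9, 167.0], [355.9, 170.3])]
side 0.487 -0.145 [([351.9, 155.8], [355.1, 157.9]), ([350.9, 156.8], [355.9, 160.1]), ([350.4, 166.2], [355.3, 169.5])]
side 0.484 -0.138 [([352.6, 157.5], [355.8, 159.6]), ([351.6, 158.6], [356.6, 161.9]), ([351.1, 167.9], [356.0, 171.3])]
```

Request:
apply_moves --rows '[{"xyz":[-1,-2,10],"turn":[0,0,0],"grip":0},{"xyz":[-1,-2,20],"turn":[0,0,0],"grip":0},{"xyz":[-1,-2,25],"turn":[0,0,0],"grip":0},{"xyz":[-1,-2,25],"turn":[0,0,0],"grip":0},{"xyz":[-1,-2,25],"turn":[0,0,0],"grip":0},{"xyz":[-1,-2,25],"turn":[0,0,0],"grip":0}]'

```text
clock: 5.22
tcp_pos: [0.4875, -0.144, 0.2513]
orientation: [0.0, -0.006, 1.0, 0.0]
wrist_force: [-0.6, 0.9, -4.2]
finger_gap: 0.0104
grip_force: 78.7
```

Request:
apply_moves --rows '[{"xyz":[0,0,1],"turn":[0,0,0],"grip":0},{"xyz":[0,0,2],"turn":[0,0,0],"grip":0},{"xyz":[0,0,3],"turn":[0,0,0],"grip":0},{"xyz":[0,0,4],"turn":[0,0,0],"grip":0},{"xyz":[0,0,4],"turn":[0,0,0],"grip":0},{"xyz":[0,0,4],"turn":[0,0,0],"grip":0}]'

```text
clock: 5.72
tcp_pos: [0.4875, -0.144, 0.2472]
orientation: [-0.0, -0.006, 1.0, 0.0]
wrist_force: [-0.1, 0.4, -4.2]
finger_gap: 0.0107
grip_force: 78.7
```

Request:
apply_moves --rows '[{"xyz":[0,0,0.7],"turn":[0,0,0],"grip":0},{"xyz":[0,0,1.4],"turn":[0,0,0],"grip":0},{"xyz":[0,0,2],"turn":[0,0,0],"grip":0},{"xyz":[0,0,2],"turn":[0,0,0],"grip":0},{"xyz":[0,0,2],"turn":[0,0,0],"grip":0}]'

```text
clock: 6.13
tcp_pos: [0.4875, -0.144, 0.2452]
orientation: [-0.0, -0.006, 1.0, 0.0]
wrist_force: [0.1, -0.2, -5.6]
finger_gap: 0.0106
grip_force: 78.7
```

```bash
python3 -c "
from h import *
rel([.485,-.142,.246],180.7);print(env.get_state()['ft_torque'])"
```

```text
shift [ 2.5  2.  -0.8] turn [ 0. -0.  0.] j [-0.45  0.18 -0.09  1.3   0.   -0.46] tcp [ 0.4875 -0.144   0.2452] F [ 0.1 -0.2 -5.6] t 6.1333
[ 0.0356975   0.03184193 -0.01904978]
```

Request:
apply_moves --rows '[{"xyz":[0,0,0.5],"turn":[0,0,0],"grip":0},{"xyz":[0,0,1],"turn":[0,0,0],"grip":0},{"xyz":[0,0,1],"turn":[0,0,0],"grip":0}]'

```text
clock: 6.38
tcp_pos: [0.4875, -0.144, 0.2442]
orientation: [-0.0, -0.006, 1.0, 0.0]
wrist_force: [-0.4, -0.8, -4.7]
finger_gap: 0.0103
grip_force: 78.7
```

Request:
apply_moves --rows '[{"xyz":[0,0,0.5],"turn":[0,0,0],"grip":0},{"xyz":[0,0,1],"turn":[0,0,0],"grip":0},{"xyz":[0,0,1],"turn":[0,0,0],"grip":0}]'

```text
clock: 6.63
tcp_pos: [0.4875, -0.144, 0.2432]
orientation: [-0.0, -0.006, 1.0, 0.0]
wrist_force: [0.1, 0.3, -3.6]
finger_gap: 0.0108
grip_force: 78.7
```

```bash
python3 -c "
from h import *
rel([.485,-.142,.246],180.7);print(env.get_state()['ft_torque'])"
```

```text
shift [ 2.4  2.  -2.8] turn [ 0. -0. -0.] j [-0.45  0.18 -0.1   1.29  0.   -0.46] tcp [ 0.4875 -0.144   0.2432] F [ 0.1  0.3 -3.6] t 6.6333
[-0.05293726  0.02601712 -0.02864821]
```

Request:
apply_moves --rows '[{"xyz":[0,0,0.7],"turn":[0,0,0],"grip":0},{"xyz":[0,0,1.4],"turn":[0,0,0],"grip":0},{"xyz":[0,0,2],"turn":[0,0,0],"grip":0},{"xyz":[0,0,2],"turn":[0,0,0],"grip":0}]'

```text
clock: 6.97
tcp_pos: [0.4874, -0.144, 0.2411]
orientation: [-0.0, -0.006, 1.0, 0.0]
wrist_force: [0.7, 0.2, -4.5]
finger_gap: 0.0107
grip_force: 78.7
```

Request:
apply_moves --rows '[{"xyz":[0,0,0.7],"turn":[0,0,0],"grip":0},{"xyz":[0,0,1.4],"turn":[0,0,0],"grip":0},{"xyz":[0,0,2],"turn":[0,0,0],"grip":0},{"xyz":[0,0,2],"turn":[0,0,0],"grip":0}]'

```text
clock: 7.3
tcp_pos: [0.4874, -0.1439, 0.2391]
orientation: [-0.0, -0.006, 1.0, 0.0]
wrist_force: [-0.6, 0.7, -4.2]
finger_gap: 0.0107
grip_force: 78.7
```

Request:
apply_moves --rows '[{"xyz":[0,0,1],"turn":[0,0,0],"grip":0},{"xyz":[0,0,2],"turn":[0,0,0],"grip":0},{"xyz":[0,0,3],"turn":[0,0,0],"grip":0},{"xyz":[0,0,4],"turn":[0,0,0],"grip":0},{"xyz":[0,0,4],"turn":[0,0,0],"grip":0}]'

```text
clock: 7.72
tcp_pos: [0.4874, -0.1439, 0.235]
orientation: [-0.0, -0.006, 1.0, 0.0]
wrist_force: [0.1, -0.5, -4.3]
finger_gap: 0.0107
grip_force: 78.7
```

Request:
apply_moves --rows '[{"xyz":[0,0,1],"turn":[0,0,0],"grip":0},{"xyz":[0,0,2],"turn":[0,0,0],"grip":0},{"xyz":[0,0,3],"turn":[0,0,0],"grip":0},{"xyz":[0,0,4],"turn":[0,0,0],"grip":0},{"xyz":[0,0,5],"turn":[0,0,0],"grip":0},{"xyz":[0,0,6],"turn":[0,0,0],"grip":0},{"xyz":[0,0,7],"turn":[0,0,0],"grip":0},{"xyz":[0,0,8],"turn":[0,0,0],"grip":0},{"xyz":[0,0,8],"turn":[0,0,0],"grip":0}]'

```text
clock: 8.47
tcp_pos: [0.4874, -0.144, 0.227]
orientation: [-0.0, -0.006, 1.0, 0.0]
wrist_force: [-0.2, -0.2, -4.2]
finger_gap: 0.0104
grip_force: 78.7
```

```bash
python3 - <<'E'
from h import *
rel([.485,-.142,.246],180.7);print(env.get_state()['ft_torque'])
s=grab('side')
cv2.imwrite('pics/g3.png',cv2.resize(s['color'][95:215,310:410],None,fx=5,fy=5,interpolation=2))
E
```

```text
shift [  2.4   2.  -19. ] turn [ 0. -0. -0.] j [-0.45  0.19 -0.13  1.25  0.   -0.46] tcp [ 0.4874 -0.144   0.227 ] F [-0.2 -0.2 -4.2] t 8.4667
[0.02251717 0.01724379 0.00076389]
```

View pics/g3.png

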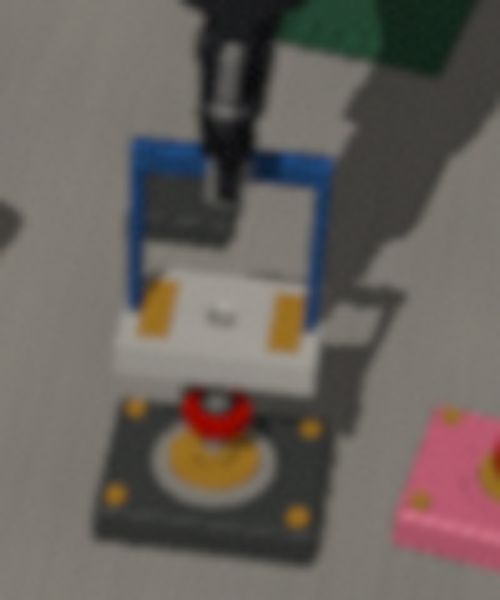

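Threaded: the rod tip shows in the hole at crop (220,312), plate level, collar untouched. I'll lower further.

Request:
apply_moves --rows '[{"xyz":[0,0,2],"turn":[0,0,0],"grip":0},{"xyz":[0,0,4],"turn":[0,0,0],"grip":0},{"xyz":[0,0,6],"turn":[0,0,0],"grip":0},{"xyz":[0,0,8],"turn":[0,0,0],"grip":0},{"xyz":[0,0,10],"turn":[0,0,0],"grip":0},{"xyz":[0,0,12],"turn":[0,0,0],"grip":0},{"xyz":[0,0,14],"turn":[0,0,0],"grip":0},{"xyz":[0,0,16],"turn":[0,0,0],"grip":0},{"xyz":[0,0,16],"turn":[0,0,0],"grip":0},{"xyz":[0,0,16],"turn":[0,0,0],"grip":0}]'

```text
clock: 9.35
tcp_pos: [0.4874, -0.144, 0.2111]
orientation: [-0.0, -0.006, 1.0, 0.0]
wrist_force: [0.2, 0.5, -4.3]
finger_gap: 0.0107
grip_force: 78.7
```

Request:
apply_moves --rows '[{"xyz":[0,0,1],"turn":[0,0,0],"grip":0},{"xyz":[0,0,2],"turn":[0,0,0],"grip":0},{"xyz":[0,0,3],"turn":[0,0,0],"grip":0},{"xyz":[0,0,4],"turn":[0,0,0],"grip":0},{"xyz":[0,0,5],"turn":[0,0,0],"grip":0},{"xyz":[0,0,6],"turn":[0,0,0],"grip":0},{"xyz":[0,0,7],"turn":[0,0,0],"grip":0},{"xyz":[0,0,8],"turn":[0,0,0],"grip":0},{"xyz":[0,0,8],"turn":[0,0,0],"grip":0}]'

```text
clock: 10.1
tcp_pos: [0.4874, -0.144, 0.203]
orientation: [-0.0, -0.006, 1.0, 0.0]
wrist_force: [0.3, -0.3, -5.1]
finger_gap: 0.0103
grip_force: 78.7
```

Request:
apply_moves --rows '[{"xyz":[0,0,1],"turn":[0,0,0],"grip":0},{"xyz":[0,0,2],"turn":[0,0,0],"grip":0},{"xyz":[0,0,3],"turn":[0,0,0],"grip":0},{"xyz":[0,0,4],"turn":[0,0,0],"grip":0},{"xyz":[0,0,5],"turn":[0,0,0],"grip":0},{"xyz":[0,0,5],"turn":[0,0,0],"grip":0}]'

```text
clock: 10.6
tcp_pos: [0.4874, -0.144, 0.198]
orientation: [-0.0, -0.006, 1.0, 0.0]
wrist_force: [0.9, -0.3, -4.3]
finger_gap: 0.0109
grip_force: 78.7
```

Request:
apply_moves --rows '[{"xyz":[0,0,1],"turn":[0,0,0],"grip":0},{"xyz":[0,0,2],"turn":[0,0,0],"grip":0},{"xyz":[0,0,3],"turn":[0,0,0],"grip":0},{"xyz":[0,0,4],"turn":[0,0,0],"grip":0},{"xyz":[0,0,5],"turn":[0,0,0],"grip":0},{"xyz":[0,0,6],"turn":[0,0,0],"grip":0}]'

```text
clock: 11.1
tcp_pos: [0.4875, -0.144, 0.1922]
orientation: [0.0, -0.006, 1.0, 0.0]
wrist_force: [-0.2, -0.8, -4.4]
finger_gap: 0.0101
grip_force: 78.7
```

Request:
apply_moves --rows '[{"xyz":[0,0,1],"turn":[0,0,0],"grip":0},{"xyz":[0,0,2],"turn":[0,0,0],"grip":0},{"xyz":[0,0,3],"turn":[0,0,0],"grip":0},{"xyz":[0,0,4],"turn":[0,0,0],"grip":0}]'

```text
clock: 11.43
tcp_pos: [0.4875, -0.144, 0.1882]
orientation: [0.0, -0.006, 1.0, 0.0]
wrist_force: [0.6, 0.1, -4.0]
finger_gap: 0.0107
grip_force: 78.7
```

Request:
apply_moves --rows '[{"xyz":[0,0,1],"turn":[0,0,0],"grip":0},{"xyz":[0,0,2],"turn":[0,0,0],"grip":0},{"xyz":[0,0,3],"turn":[0,0,0],"grip":0},{"xyz":[0,0,4],"turn":[0,0,0],"grip":0}]'

```text
clock: 11.77
tcp_pos: [0.4875, -0.144, 0.1842]
orientation: [0.0, -0.006, 1.0, 0.0]
wrist_force: [-0.0, -0.4, -4.0]
finger_gap: 0.0106
grip_force: 78.7
```

Request:
apply_moves --rows '[{"xyz":[0,0,0.5],"turn":[0,0,0],"grip":0},{"xyz":[0,0,1],"turn":[0,0,0],"grip":0},{"xyz":[0,0,1.5],"turn":[0,0,0],"grip":0},{"xyz":[0,0,2],"turn":[0,0,0],"grip":0}]'

```text
clock: 12.1
tcp_pos: [0.4876, -0.144, 0.1823]
orientation: [0.0, -0.006, 1.0, 0.0]
wrist_force: [-0.5, 0.0, -4.6]
finger_gap: 0.0106
grip_force: 78.7
```

Request:
apply_moves --rows '[{"xyz":[0,0,0.5],"turn":[0,0,0],"grip":0},{"xyz":[0,0,1],"turn":[0,0,0],"grip":0},{"xyz":[0,0,1.5],"turn":[0,0,0],"grip":0},{"xyz":[0,0,2],"turn":[0,0,0],"grip":0}]'

```text
clock: 12.43
tcp_pos: [0.4881, -0.1443, 0.1815]
orientation: [0.001, -0.006, 1.0, -0.0]
wrist_force: [-1.5, 0.2, 5.5]
finger_gap: 0.0106
grip_force: 80.2
```

Request:
apply_moves --rows '[{"xyz":[0,0,0.5],"turn":[0,0,0],"grip":0},{"xyz":[0,0,1],"turn":[0,0,0],"grip":0},{"xyz":[0,0,1.5],"turn":[0,0,0],"grip":0},{"xyz":[0,0,2],"turn":[0,0,0],"grip":0}]'

```text
clock: 12.77
tcp_pos: [0.4881, -0.1443, 0.1797]
orientation: [0.001, -0.006, 1.0, -0.0]
wrist_force: [-2.0, 0.3, 5.3]
finger_gap: 0.0108
grip_force: 80.2
```

Request:
apply_moves --rows '[{"xyz":[0,0,0.7],"turn":[0,0,0],"grip":0},{"xyz":[0,0,1.4],"turn":[0,0,0],"grip":0},{"xyz":[0,0,2.1],"turn":[0,0,0],"grip":0},{"xyz":[0,0,2.8],"turn":[0,0,0],"grip":0},{"xyz":[0,0,3.5],"turn":[0,0,0],"grip":0},{"xyz":[0,0,4],"turn":[0,0,0],"grip":0}]'

```text
clock: 13.27
tcp_pos: [0.4881, -0.1443, 0.1757]
orientation: [0.001, -0.006, 1.0, -0.0]
wrist_force: [-1.4, 1.6, 6.3]
finger_gap: 0.0102
grip_force: 80.2
```

Request:
apply_moves --rows '[{"xyz":[0,0,0.7],"turn":[0,0,0],"grip":0},{"xyz":[0,0,1.4],"turn":[0,0,0],"grip":0},{"xyz":[0,0,2.1],"turn":[0,0,0],"grip":0},{"xyz":[0,0,2.8],"turn":[0,0,0],"grip":0},{"xyz":[0,0,3.5],"turn":[0,0,0],"grip":0},{"xyz":[0,0,4],"turn":[0,0,0],"grip":0}]'

```text
clock: 13.77
tcp_pos: [0.4881, -0.1443, 0.1716]
orientation: [0.001, -0.006, 1.0, -0.001]
wrist_force: [-1.2, 1.3, 6.4]
finger_gap: 0.0104
grip_force: 80.2
```

Request:
apply_moves --rows '[{"xyz":[0,0,0.5],"turn":[0,0,0],"grip":0},{"xyz":[0,0,1],"turn":[0,0,0],"grip":0},{"xyz":[0,0,1.5],"turn":[0,0,0],"grip":0},{"xyz":[0,0,2],"turn":[0,0,0],"grip":0}]'

```text
clock: 14.1
tcp_pos: [0.4881, -0.1443, 0.1697]
orientation: [0.001, -0.006, 1.0, -0.0]
wrist_force: [-1.5, 0.3, 6.5]
finger_gap: 0.0106
grip_force: 80.3
```

Request:
apply_moves --rows '[{"xyz":[0,0,0.5],"turn":[0,0,0],"grip":0},{"xyz":[0,0,1],"turn":[0,0,0],"grip":0},{"xyz":[0,0,1.5],"turn":[0,0,0],"grip":0},{"xyz":[0,0,2],"turn":[0,0,0],"grip":0}]'

```text
clock: 14.43
tcp_pos: [0.4881, -0.1443, 0.1677]
orientation: [0.001, -0.006, 1.0, -0.0]
wrist_force: [-2.6, 0.7, 6.4]
finger_gap: 0.0105
grip_force: 80.2
```

Request:
apply_moves --rows '[{"xyz":[0,0,0.5],"turn":[0,0,0],"grip":0},{"xyz":[0,0,1],"turn":[0,0,0],"grip":0},{"xyz":[0,0,1.5],"turn":[0,0,0],"grip":0}]'

```text
clock: 14.68
tcp_pos: [0.4881, -0.1443, 0.1662]
orientation: [0.001, -0.006, 1.0, -0.0]
wrist_force: [-1.7, -0.0, 6.7]
finger_gap: 0.0105
grip_force: 80.3
```

Request:
apply_moves --rows '[{"xyz":[0,0,0.4],"turn":[0,0,0],"grip":0},{"xyz":[0,0,0.8],"turn":[0,0,0],"grip":0},{"xyz":[0,0,1.2],"turn":[0,0,0],"grip":0}]'

```text
clock: 14.93
tcp_pos: [0.4881, -0.1443, 0.1649]
orientation: [0.001, -0.006, 1.0, -0.0]
wrist_force: [-1.2, 1.1, 6.8]
finger_gap: 0.0101
grip_force: 80.2
```

Request:
apply_moves --rows '[{"xyz":[0,0,0.4],"turn":[0,0,0],"grip":0},{"xyz":[0,0,0.8],"turn":[0,0,0],"grip":0},{"xyz":[0,0,0.8],"turn":[0,0,0],"grip":0}]'

```text
clock: 15.18
tcp_pos: [0.4881, -0.1443, 0.1641]
orientation: [0.001, -0.006, 1.0, -0.0]
wrist_force: [-1.3, 0.6, 4.8]
finger_gap: 0.0107
grip_force: 80.1
```

Request:
apply_moves --rows '[{"xyz":[0,0,0.4],"turn":[0,0,0],"grip":0},{"xyz":[0,0,0.8],"turn":[0,0,0],"grip":0},{"xyz":[0,0,0.8],"turn":[0,0,0],"grip":0}]'

```text
clock: 15.43
tcp_pos: [0.488, -0.1443, 0.1633]
orientation: [0.001, -0.006, 1.0, -0.0]
wrist_force: [-1.6, 0.6, 5.6]
finger_gap: 0.0108
grip_force: 80.1
```

Request:
apply_moves --rows '[{"xyz":[0,0,0.4],"turn":[0,0,0],"grip":0},{"xyz":[0,0,0.8],"turn":[0,0,0],"grip":0},{"xyz":[0,0,0.8],"turn":[0,0,0],"grip":0}]'

```text
clock: 15.68
tcp_pos: [0.4881, -0.1442, 0.1625]
orientation: [0.001, -0.006, 1.0, -0.0]
wrist_force: [-1.7, 0.5, 5.3]
finger_gap: 0.0104
grip_force: 80.1
```

Request:
apply_moves --rows '[{"xyz":[0,0,0.4],"turn":[0,0,0],"grip":0},{"xyz":[0,0,0.8],"turn":[0,0,0],"grip":0},{"xyz":[0,0,0.8],"turn":[0,0,0],"grip":0}]'

```text
clock: 15.93
tcp_pos: [0.4881, -0.1443, 0.1617]
orientation: [0.001, -0.006, 1.0, -0.0]
wrist_force: [-1.6, 0.6, 6.0]
finger_gap: 0.0108
grip_force: 80.1
```

Request:
apply_moves --rows '[{"xyz":[0,0,0.4],"turn":[0,0,0],"grip":0},{"xyz":[0,0,0.8],"turn":[0,0,0],"grip":0},{"xyz":[0,0,0.8],"turn":[0,0,0],"grip":0}]'

```text
clock: 16.18
tcp_pos: [0.4883, -0.1444, 0.1615]
orientation: [0.001, -0.006, 1.0, -0.001]
wrist_force: [-2.1, 0.6, 9.1]
finger_gap: 0.0109
grip_force: 80.7
```

Request:
apply_moves --rows '[{"xyz":[0,0,0.4],"turn":[0,0,0],"grip":0},{"xyz":[0,0,0.8],"turn":[0,0,0],"grip":0},{"xyz":[0,0,0.8],"turn":[0,0,0],"grip":0}]'

```text
clock: 16.43
tcp_pos: [0.4885, -0.1445, 0.1614]
orientation: [0.002, -0.006, 1.0, -0.001]
wrist_force: [-2.5, 2.1, 12.8]
finger_gap: 0.0103
grip_force: 81.4
```

Request:
apply_moves --rows '[{"xyz":[0,0,0.4],"turn":[0,0,0],"grip":0},{"xyz":[0,0,0.8],"turn":[0,0,0],"grip":0},{"xyz":[0,0,0.8],"turn":[0,0,0],"grip":0}]'

```text
clock: 16.68
tcp_pos: [0.4888, -0.1446, 0.1614]
orientation: [0.002, -0.006, 1.0, -0.001]
wrist_force: [-3.3, 1.8, 17.0]
finger_gap: 0.0102
grip_force: 82.0
```

Request:
apply_moves --rows '[{"xyz":[0,0,-0.7],"turn":[0,0,0],"grip":0},{"xyz":[0,0,-1.4],"turn":[0,0,0],"grip":0},{"xyz":[0,0,-2.2],"turn":[0,0,0],"grip":0},{"xyz":[0,0,-2.2],"turn":[0,0,0],"grip":0}]' --force 30

```text
clock: 17.02
tcp_pos: [0.4881, -0.1443, 0.1615]
orientation: [0.001, -0.006, 1.0, -0.0]
wrist_force: [-2.4, 0.3, 6.6]
finger_gap: 0.0107
grip_force: 80.5
```

Request:
apply_moves --rows '[{"xyz":[0,0,0],"turn":[0,0,0],"grip":0.1},{"xyz":[0,0,0],"turn":[0,0,0],"grip":0.2},{"xyz":[0,0,0],"turn":[0,0,0],"grip":0.4},{"xyz":[0,0,0],"turn":[0,0,0],"grip":0.6},{"xyz":[0,0,0],"turn":[0,0,0],"grip":0.7},{"xyz":[0,0,0],"turn":[0,0,0],"grip":0.7},{"xyz":[0,0,0],"turn":[0,0,0],"grip":0.7},{"xyz":[0,0,0],"turn":[0,0,0],"grip":0.7}]'

```text
clock: 17.68
tcp_pos: [0.4875, -0.144, 0.16]
orientation: [-0.0, -0.006, 1.0, 0.0]
wrist_force: [0.1, 0.0, -0.1]
finger_gap: 0.0597
grip_force: 0.0
```

```bash
python3 - <<'E'
from h import *
s=grab('side');t=grab('top')
cv2.imwrite('pics/g4.png',np.hstack([cv2.resize(s['color'][95:215,310:410],None,fx=5,fy=5,interpolation=2),cv2.resize(t['color'][175:295,340:400],None,fx=5,fy=5,interpolation=2)]))
E
```

```text
(no output)
```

View pics/g4.png

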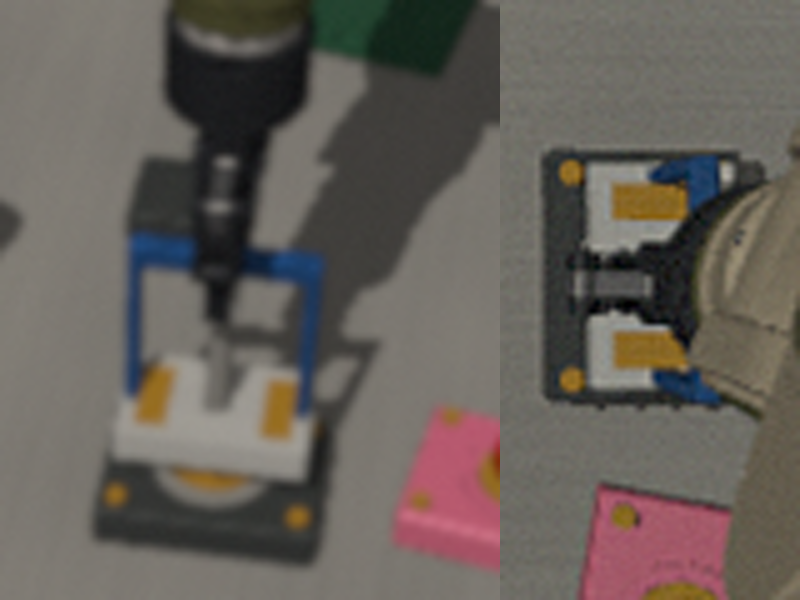

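The plate sits level on the rod, edges parallel to the block (side crop (215,410)), fingers open and force zero. I'll retreat straight up.

Request:
apply_moves --rows '[{"xyz":[0,0,-5],"turn":[0,0,0],"grip":0.7},{"xyz":[0,0,-15],"turn":[0,0,0],"grip":0.7},{"xyz":[0,0,-35],"turn":[0,0,0],"grip":0.7},{"xyz":[0,0,-60],"turn":[0,0,0],"grip":0.7},{"xyz":[0,0,-90],"turn":[0,0,0],"grip":0.7},{"xyz":[0,0,-110],"turn":[0,0,0],"grip":0.7},{"xyz":[0,0,-120],"turn":[0,0,0],"grip":0.7},{"xyz":[0,0,-120],"turn":[0,0,0],"grip":0.7},{"xyz":[0,0,-120],"turn":[0,0,0],"grip":0.7}]'

```text
clock: 18.53
tcp_pos: [0.4877, -0.1441, 0.2803]
orientation: [0.0, -0.006, 1.0, -0.0]
wrist_force: [0.0, -0.2, -0.5]
finger_gap: 0.06
grip_force: 0.0
```

```bash
python3 - <<'E'
from h import *
s=grab('side')
cv2.imwrite('pics/g5.png',cv2.resize(s['color'][95:215,310:410],None,fx=5,fy=5,interpolation=2))
W=world(s);c=s['color'].astype(int);B,G,R=c[...,0],c[...,1],c[...,2]
m=(B>1.6*R)&(B>60)&(B>1.25*G)&(np.abs(W[...,0]-.48)<.08)&(np.abs(W[...,1]+.14)<.04)&(W[...,2]>.17)&(W[...,2]<.2)
print('bar top z',np.percentile(W[m][:,2],[50,95]))
m=(np.abs(W[...,0]-.48)<.05)&(np.abs(W[...,1]+.13)<.03)&(W[...,2]>.06)&(W[...,2]<.09)
P=W[m];A=np.linalg.lstsq(np.c_[P[:,:2],np.ones(len(P))],P[:,2],rcond=None)[0];print('top face',np.median(P[:,2]),A)
E
```

```text
bar top z [0.18439171 0.18862563]
top face 0.07371664337327138 [ 0.00272836 -0.13068788  0.05517452]
```

View pics/g5.png

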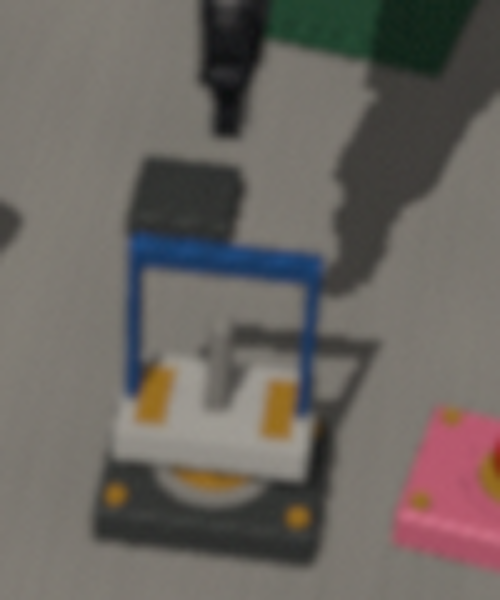

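The plate rests free and home at about 55 mm, level, and the gripper is well clear of it. I'll hand it in.

```bash
python3 -c "
from h import *
print(ticket.hand_in())"
```

```text
the job is handed in; nothing more can be done
None
```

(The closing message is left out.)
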